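# Tap a jammed crate lid out of the display step and lay it in the jar crate

## Task

The forked lid of the jam crate is jammed in the slot of the wooden display step: with the mallet, tap its two red-ended prongs lightly and by turns, first one side and then the other, never both at once and without touching the lid by hand, until the dark rail at its front stands at least 30 mm clear of the step's roof. Lay the mallet down on the table, pull the lid out by hand until the short dark bar on its middle is well in the open, let it lie, then take it again by that bar and lay it flat inside the jar crate, down on its ledges. Leave the jars standing where they are, and let go of everything.

Things in the scene. Friction and masses are not known exactly. Their poses are not given: they have to be found in the camera images.
- slot (a point): Centre of the slot's floor in the display step, 30 mm above the table. x points out of the slot (the way the lid comes out, away from the robot), y to the left seen along x. The slot is a tunnel 60 mm long (x -30 to +30) and 208 mm wide between its cheeks; the roof's underside is 44 mm and its top 54 mm above this point. Beyond it an open landing, level with the floor, reaches to x = +130
- step: Wooden display step, fixed, 236 mm wide with cheeks 14 mm thick; origin on the table below point slot, same axes. A back stop (x -45 to -35, y -30 to +30, top 66 mm above the table) closes the middle of the slot's near end, so only the lid's two prongs stand out there
- lid: Forked plywood lid, 131 x 200 mm, about 0.31 kg. Origin under its main board (x -30 to +46, y +-100, 12 mm thick); x towards the rail, y left. Two prongs point to -x. It starts with its origin at x = +2 to +8 of the slot, the rail almost touching the roof's front edge; from x = +30 a finger fits behind the rail. Its prongs have left the roof when the origin is at x = +115
- lid_mid (a point): Centre of the lid's outline, half-way up its board: 19.5 mm behind the lid's origin, 6 mm above its underside. Axes as the lid. The lid has 4 mm of play each side: pushed at one prong it turns about 0.13 rad, jams and goes no further (the force rises quickly); pushed then at the other it turns back, its middle gaining 12 to 20 mm. No spring. It slides at 1 to 6 N; unjamming it may take up to 16 N
- lid_rail (a point): Centre of the dark rail on the lid's far edge, 38 mm ahead of the lid's origin and 25 mm above its underside: 16 mm thick along x, 120 mm long along y, standing 26 mm above the board. Its outer face is 6 mm from the crate wall once the lid lies in the crate, so it cannot be held there
- lid_bar (a point): Centre of the short dark bar on the lid's middle, within 8 mm of its centre of mass, 13 mm behind the lid's origin and 25 mm above its underside: 34 mm long along x, 16 mm wide along y, standing 26 mm above the board. At the start it is hidden under the step's roof
- tip_left (a point): Centre of the red end face of the lid's left (+y) prong, 85 mm behind the lid's origin and 87 mm to its left, 18 mm above its underside. The prong is 55 mm long, 26 mm wide, 36 mm tall; at the start about 50 mm of it stands out of the step's near side
- tip_right (a point): The same for the right (-y) prong
- tang_left: The left prong itself, part of the lid; origin at the centre of its underside
- tang_right: The right prong itself, part of the lid; origin at the centre of its underside
- bar: The short bar itself, part of the lid; origin at the centre of its foot on the board
- mallet_head (a point): Centre of the mallet's black rubber head with a yellow band: 80 mm long along y (its two faces at y = +-40), 46 mm across (44 along x). The handle points to -x. It lies on the table with this point and the middle of the handle 23 mm up. The mallet weighs 0.40 kg, most of it the head
- mallet_grip (a point): Point on the axis of the mallet's wooden handle 40 mm from the head's centre, near the centre of mass; the best place to hold it. The handle is 24 mm square and runs from 22 to 172 mm from the head's centre; axes as mallet_head
- mallet: The mallet; origin under the head's centre where it lies on the table, axes as mallet_head
- crate: Wooden jar crate, fixed: inner size 212 mm along its x and 143 mm along its y, walls 10 mm thick and 92 mm tall, open on top. Origin at the centre of its underside. A layer of short jars stands inside below the ledges
- crate_seat (a point): Centre of the crate at the height of the two ledges (50 mm above the table) at the crate's x ends, each 20 mm wide, on which the lid is laid, its 200 mm along the crate's x (either way round)
- jar_a: Jam jar, 62 mm across, 82 mm tall, standing; origin at the centre of its underside. To be left alone
- jar_b: Jam jar, 62 mm across, 82 mm tall, standing; origin at the centre of its underside. To be left alone
Not all that is in view belongs to the job. What is shaped like the mallet but turquoise is not meant.

How it is judged:
By the outcome, as a careful person would: the job done as asked, in the order asked, and still so for the second after the job is handed in, with the robot touching nothing.
It also fails if it takes over 72 s, if anything falls off the work surface, if the arm or the gripper's body presses on something with over 40 N, if the wrist force passes 120 N, or if a joint passes its speed limit or range.

## Robot

A 7-joint arm with a two-finger parallel gripper is mounted at the origin on the work surface. World frame = base frame: x ahead of the robot, y to its left, z up, the work surface at z = 0. Lengths are in m, angles in degrees, forces in N, time in s.
With the tool pointing down it reaches from about 0.35 to 0.775 m from the base axis. Payload 3.1 kg.
Tool frame: the origin (TCP) lies on the centre line of the jaws, within the pads' length; the fingertips stand r.tip_reach ahead of it and the grasp point (between the pads) lies 3 mm ahead of it (r.tip_reach is the distance from the TCP to the fingertips, in m); x points along the fingers, y is the direction in which the jaws open and shut, and the axes are right-handed (so a half turn about x gives the same grasp; the last joint's range is limited). The gripper opens to 85 mm and grips with 20 to 120 N. Pads are 22 mm wide; open, the fingers measure 114 mm over their backs; the gripper's body (76 mm by 85 mm) begins 54 mm behind the grasp point. The pads swing forward as they close: fully open they stand 13 mm farther back than shut.
Start: joints at [-67.305, 17.813, 0.802, 86.603, -0.252, 75.585, -1.558], TCP at [0.233, 0.498, 0.253] pointing down, gripper open.
Joint ranges: [-154.91, 154.91], [-16.99, 109.72], [-72.82, 74.43], [7.12, 147.25], [-82.49, 262.49], [11.32, 116.49], [-174.64, 174.64]. Speed limits (degrees/s): [159.86, 159.86, 180, 180, 180, 180, 180].

## Interface

Orientations are given as a 3x3 rotation matrix whose columns are the frame's x, y, z axes.
In Python, from cell import r, camera, camera_model, hand_in gives the robot as it stands. The module is installed in compiled form; this text tells all that it offers.
- The arm moves only by the tool jog_arm, never from a script. Its argument "targets" is a list of rows, each a list of 3 entries, a list of its own where there are three numbers: the gripper command: -1 is fully open, 1 is shut, values between are in proportion, then the shift along the tool's x, y, z in m, then the turn, a rotation vector about the tool's x, y, z in degrees. A call has 1 to 20 rows; each row is the pose to reach, as a shift and turn from the pose commanded when the call began, along the tool's axes at that moment; what a row does not reach only later rows make up. A row lasts 1/12 s, in which the tool goes at most 41.7 mm and 7.16 degrees, less where a joint would pass 70% of its speed; a pose out of reach is approached as far as the arm can. A call with a gripper value outside its range is refused whole. The fingers move at their own pace and stop on an object; the grip force is fixed at half the most. Time passes only in rows, so rows that repeat a pose let the fingers close. It gives the time, the measured TCP pose, the force and the opening at its end, in the units of the state.
- r.read_state(): the state, without advancing time (a new reading comes with each control period).
- camera(name): name is "side" or "top"; returns the picture (420x560x3 uint8, blue, green, red); there is no depth.
- camera_model(name): a dict with "camera_matrix" (3x3 intrinsics, pixels), "origin" and "orientation" of the camera in the world. Camera axes: x right, y down, z forward; pixel columns grow to the right and rows downward; lengths in m; the calibration is good to about 2 mm. A picture is of the moment at which its call begins. camera_model takes no time and is no camera call.
- hand_in(): hands the job in, once; it reports no verdict.
The state is a dict: "time_s": time; "joints": joint angles; "qd": joint speeds; "joint_efforts": joint torques, N m; "tcp_pos": TCP position; "ee_rot": TCP orientation; "wrist_force": force on the tool from outside, world axes, zero at the start; "wrist_torque": the same for the moment, N m; "finger_gap": finger opening in m.
Only numpy, scipy, OpenCV 4.12 (cv2) and the standard library are available. Lean on these libraries where they do the work, as an engineer would, in place of code of your own. Each camera call takes 0.05 s, during which the arm holds its last target. There are 200 camera calls.

## Working session

There is one attempt and no reset: what is moved stays moved. The work goes in short steps, Python scripts to look and compute and a tool call to move; the robot and the scene stay as the last step left them, time stands still between calls to the robot, and variables do not carry over. Pictures are saved under pics/ and viewed, about 8 in all and at most 12, crops included, and the job is handed in when it is done.

Besides the shell and the picture viewer there is one more tool, called after "Request:" by a JSON object that holds its "name" and its "arguments", one argument or row to a line. jog_arm: Moves the arm, as the interface text tells. Its arguments: {"type":"object","properties":{"targets":{"type":"array"}},"required":["targets"]}

```bash
mkdir -p pics
cat > h.py <<'E'
import numpy as np, cv2
from cell import r, camera, camera_model, hand_in
def snap(cam,name,crop=None,scale=1):
    im=camera(cam)
    if crop: 
        u0,v0,u1,v1=crop; im=im[v0:v1,u0:u1]
    if scale!=1: im=cv2.resize(im,None,fx=scale,fy=scale,interpolation=cv2.INTER_CUBIC)
    cv2.imwrite('pics/'+name,im)
def ray(cam,u,v,z):
    m=camera_model(cam);K=np.array(m["camera_matrix"]);R=np.array(m["orientation"]);o=np.array(m["origin"])
    d=R@np.linalg.solve(K,[u,v,1.]); return o+d*(z-o[2])/d[2]
def proj(cam,p):
    m=camera_model(cam);K=np.array(m["camera_matrix"]);R=np.array(m["orientation"]);o=np.array(m["origin"])
    q=K@(R.T@(np.array(p)-o)); return q[:2]/q[2]
E
python3 - <<'E'
from h import *
a=camera("top");b=camera("side")
cv2.imwrite('pics/t0.png',cv2.resize(a,(800,600),interpolation=cv2.INTER_CUBIC))
cv2.imwrite('pics/s0.png',cv2.resize(b,(800,600),interpolation=cv2.INTER_CUBIC))
np.set_printoptions(precision=3,suppress=True)
for c in("top","side"):
    m=camera_model(c);print(m)
print(r.read_state(), r.tip_reach)
E
```

```text
{'camera_matrix': array([[524.102,   0.   , 289.642],
       [  0.   , 524.102, 210.74 ],
       [  0.   ,   0.   ,   1.   ]]), 'origin': array([0.429, 0.096, 1.713]), 'orientation': array([[-0.027, -0.993,  0.112],
       [-1.   ,  0.028,  0.007],
       [-0.01 , -0.112, -0.994]])}
{'camera_matrix': array([[380.103,   0.   , 284.711],
       [  0.   , 380.103, 208.082],
       [  0.   ,   0.   ,   1.   ]]), 'origin': array([ 0.049, -0.724,  0.695]), 'orientation': array([[ 0.844, -0.274,  0.462],
       [-0.537, -0.466,  0.704],
       [ 0.022, -0.841, -0.54 ]])}
{'time_s': 0.1, 'joints': array([-67.303,  17.857,   0.802,  86.684,  -0.253,  75.584,  -1.556]), 'qd': array([-0.019, -0.093, -0.099, -0.212,  0.003,  0.005, -0.066]), 'joint_efforts': array([  0.001, -38.086,   0.147, -23.124,   0.012,   0.008,  -0.   ]), 'tcp_pos': array([0.233, 0.498, 0.252]), 'ee_rot': array([[-0.001,  0.424,  0.906],
       [-0.002,  0.906, -0.424],
       [-1.   , -0.002,  0.   ]]), 'wrist_force': array([-1.2  ,  0.175, -0.358]), 'wrist_torque': array([0.073, 0.043, 0.058]), 'finger_gap': 0.08581549504656644} 0.022
```

View pics/t0.png

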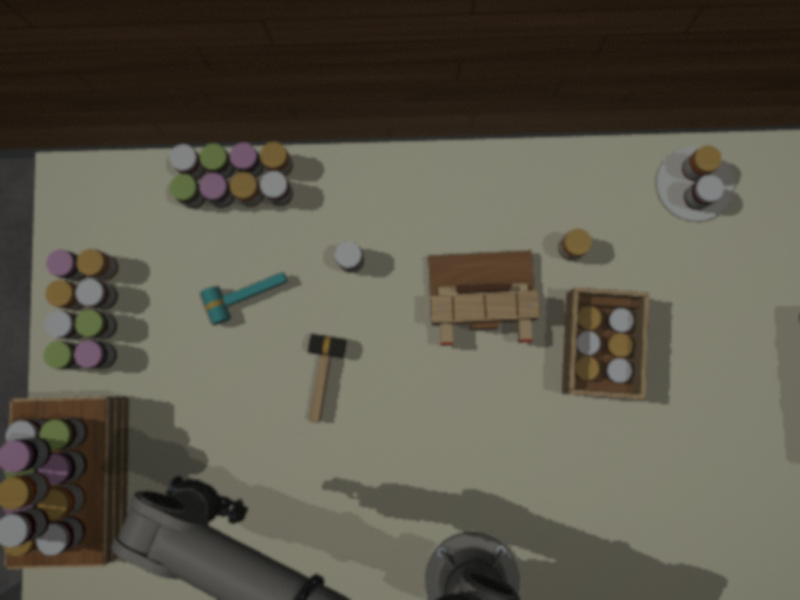

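View pics/s0.png

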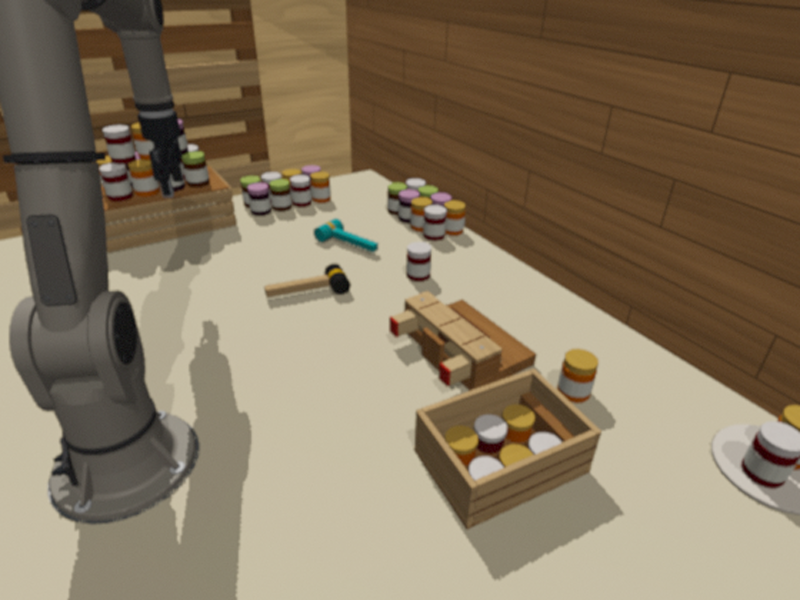

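The top view shows the mallet head at about (327,346), the step at (484,300) and the crate at (608,343). The turquoise decoy is at (215,305). I'll enlarge this area.

Run:
```python
from h import *
snap("top","t1.png",(205,165,470,300),3)
```

```text
(no output)
```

View pics/t1.png

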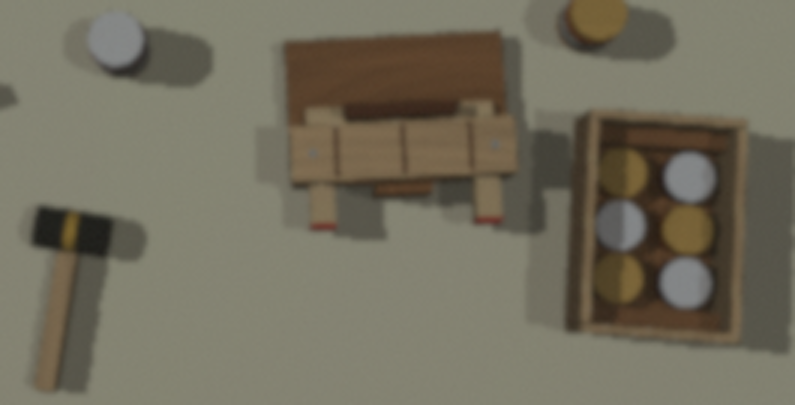

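The crop shows the roof corners at (291,126), (514,115), (517,171) and (293,184). The red tips are at (323,224) and (487,218). The mallet head corners are (37,206), (113,217), (109,256) and (31,244), with the handle end at (46,390). The crate rim corners are about (590,110), (747,122), (741,340) and (580,329).

Run:
```python
from h import *
np.set_printoptions(precision=4,suppress=True)
def P(u,v,z): return ray("top",205+(u+.5)/3-.5,165+(v+.5)/3-.5,z)
for n,z,pts in [("roof",.084,[(291,126),(514,115),(517,171),(293,184)]),("landing",.03,[(285,42),(500,31)]),
 ("tipsLR",.066,[(323,224),(487,217)]),("head",.046,[(37,206),(113,217),(109,256),(31,244)]),("hend",.035,[(46,390)]),("headband",.046,[(70,231)]),
 ("crate",.092,[(590,110),(747,122),(741,340),(580,329)]),("jars",.082,[(116,41),(597,15)])]:
    q=np.array([P(*p,z) for p in pts]);print(n,q[:,:2].tolist() and q[:,:2],"mean",q.mean(0)[:2])
    if len(q)>1: print("  edges",[ (round(float(np.linalg.norm(d)),4),round(float(np.degrees(np.arctan2(d[1],d[0]))),1)) for d in (np.roll(q,-1,0)-q)[:,:2]])
```

```text
roof [[ 0.6246  0.0698]
 [ 0.6296 -0.1629]
 [ 0.5709 -0.1633]
 [ 0.5639  0.0695]] mean [ 0.5973 -0.0467]
  edges [(0.2328, -88.8), (0.0587, -179.6), (0.233, 91.7), (0.0607, 0.3)]
landing [[ 0.723   0.0727]
 [ 0.7283 -0.1605]] mean [ 0.7257 -0.0439]
  edges [(0.2333, -88.7), (0.2333, 91.3)]
tipsLR [[ 0.5225  0.0391]
 [ 0.5251 -0.1327]] mean [ 0.5238 -0.0468]
  edges [(0.1718, -89.1), (0.1718, 90.9)]
head [[0.5512 0.3417]
 [0.5372 0.261 ]
 [0.496  0.2659]
 [0.511  0.3485]] mean [0.5239 0.3043]
  edges [(0.0819, -99.8), (0.0415, 173.2), (0.0839, 79.7), (0.0408, -9.7)]
hend [[0.3571 0.336 ]] mean [0.3571 0.336 ]
headband [[0.5236 0.3069]] mean [0.5236 0.3069]
crate [[ 0.6316 -0.2405]
 [ 0.6145 -0.402 ]
 [ 0.391  -0.3821]
 [ 0.4066 -0.2189]] mean [ 0.5109 -0.3109]
  edges [(0.1624, -96.1), (0.2243, 174.9), (0.1639, 84.6), (0.2261, -5.5)]
jars [[ 0.7201  0.2511]
 [ 0.7332 -0.2551]] mean [ 0.7266 -0.002 ]
  edges [(0.5064, -88.5), (0.5064, 91.5)]
```

```bash
cat >> h.py <<'E'
def go(x,y,z,a=None):
    s=r.read_state();R=np.array(s["ee_rot"]);p=np.array(s["tcp_pos"])
    d=R.T@(np.array([x,y,z])-p); cur=np.degrees(np.arctan2(R[1,1],R[0,1]))
    t=0 if a is None else -((a-cur+180)%360-180)
    print("shift",d.round(4).tolist(),"turn x",round(t,2),"| at",p.round(4).tolist(),"yaw",round(cur,1),"F",np.round(s["wrist_force"],1).tolist(),"t",s["time_s"])
E
python3 -c "
from h import *
go(.4835,.312,.12,80.2)"
```

```text
shift [0.1326, -0.0617, 0.3056] turn x -15.28 | at [0.2329, 0.4977, 0.2525] yaw 64.9 F [0.2, -0.4, -0.8] t 0.15
```

Request:
{"name": "jog_arm", "arguments": {
  "targets": [
    [-1, [0.04, -0.006, 0.03], [-3, 0, 0]],
    [-1, [0.07, -0.015, 0.07], [-6, 0, 0]],
    [-1, [0.09, -0.023, 0.11], [-9, 0, 0]],
    [-1, [0.11, -0.031, 0.15], [-12, 0, 0]],
    [-1, [0.132, -0.039, 0.19], [-15.3, 0, 0]],
    [-1, [0.132, -0.047, 0.23], [-15.3, 0, 0]],
    [-1, [0.132, -0.055, 0.27], [-15.3, 0, 0]],
    [-1, [0.132, -0.0625, 0.3055], [-15.3, 0, 0]],
    [-1, [0.132, -0.0625, 0.3055], [-15.3, 0, 0]],
    [-1, [0.132, -0.0625, 0.3055], [-15.3, 0, 0]]
  ]
}}

```text
time_s: 0.98
tcp_pos: [0.4892, 0.3048, 0.1207]
ee_rot: [[0.004, 0.181, 0.983], [-0.005, 0.983, -0.181], [-1.0, -0.004, 0.004]]
wrist_force: [0.5, -1.3, -1.1]
finger_gap: 0.0852
```

```bash
python3 -c "
from h import *
go(.4835,.312,.028,80.2)
snap('top','t2.png',(205,165,470,300),3)"
```

```text
shift [0.0927, 0.0064, -0.0074] turn x -0.64 | at [0.4892, 0.3048, 0.1207] yaw 79.6 F [0.5, -1.3, -1.1] t 0.9833
```

View pics/t2.png

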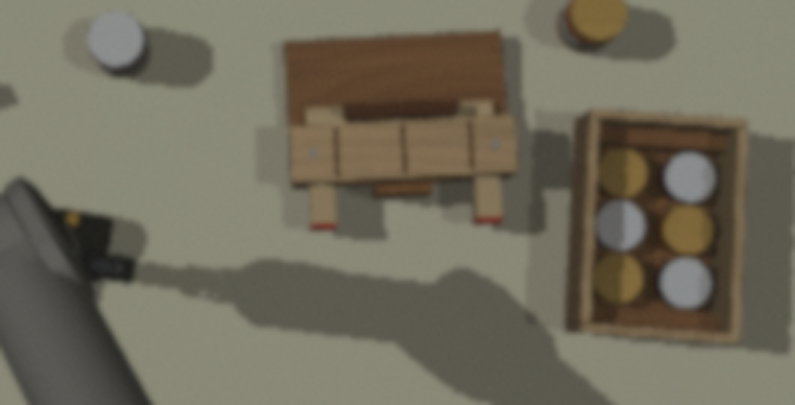

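The view shows only that the gripper is over the mallet handle, so I'll settle, then go down.

Request:
{"name": "jog_arm", "arguments": {
  "targets": [
    [-1, [0.03, 0, 0], [0, 0, 0]],
    [-1, [0.03, 0, 0], [0, 0, 0]],
    [-1, [0.03, 0, 0], [0, 0, 0]]
  ]
}}

```text
time_s: 1.28
tcp_pos: [0.4802, 0.3125, 0.0897]
ee_rot: [[-0.005, 0.167, 0.986], [-0.002, 0.986, -0.167], [-1.0, -0.003, -0.005]]
wrist_force: [0.7, 0.2, 0.7]
finger_gap: 0.0856
```

```bash
python3 -c "
from h import *
go(.4835,.312,.028,80.2)"
```

```text
shift [0.0616, 0.0002, 0.0036] turn x 0.18 | at [0.4802, 0.3125, 0.0897] yaw 80.4 F [0.7, 0.2, 0.7] t 1.2833
```

Request:
{"name": "jog_arm", "arguments": {
  "targets": [
    [-1, [0.02, 0, 0.001], [0, 0, 0]],
    [-1, [0.04, 0, 0.001], [0, 0, 0]],
    [-1, [0.055, 0, 0.001], [0, 0, 0]],
    [-1, [0.062, 0, 0.001], [0, 0, 0]],
    [-1, [0.062, 0, 0.001], [0, 0, 0]],
    [-1, [0.062, 0, 0.001], [0, 0, 0]],
    [1, [0.062, 0, 0.001], [0, 0, 0]],
    [1, [0.062, 0, 0.001], [0, 0, 0]],
    [1, [0.062, 0, 0.001], [0, 0, 0]],
    [1, [0.062, 0, 0.001], [0, 0, 0]],
    [1, [0.062, 0, 0.001], [0, 0, 0]],
    [1, [0.062, 0, 0.001], [0, 0, 0]],
    [1, [0.062, 0, 0.001], [0, 0, 0]],
    [1, [0.062, 0, 0.001], [0, 0, 0]]
  ]
}}

```text
time_s: 2.45
tcp_pos: [0.4849, 0.3138, 0.0304]
ee_rot: [[0.002, 0.169, 0.986], [0.003, 0.986, -0.169], [-1.0, 0.003, 0.001]]
wrist_force: [-0.7, 2.8, 5.3]
finger_gap: 0.0232
```

```bash
python3 -c "
from h import *
go(.4,.12,.14,6)"
```

```text
shift [-0.1103, -0.205, -0.0508] turn x 74.26 | at [0.4849, 0.3138, 0.0304] yaw 80.3 F [-0.7, 2.8, 5.3] t 2.45
```

Request:
{"name": "jog_arm", "arguments": {
  "targets": [
    [1, [-0.015, 0, 0], [0, 0, 0]],
    [1, [-0.04, 0, 0], [0, 0, 0]],
    [1, [-0.065, -0.01, 0], [5, 0, 0]],
    [1, [-0.085, -0.03, -0.001], [11, 0, 0]],
    [1, [-0.09, -0.055, -0.002], [17.5, 0, 0]],
    [1, [-0.09, -0.08, -0.003], [24, 0, 0]],
    [1, [-0.09, -0.105, -0.004], [30.5, 0, 0]],
    [1, [-0.09, -0.13, -0.005], [37, 0, 0]],
    [1, [-0.09, -0.155, -0.006], [43.5, 0, 0]],
    [1, [-0.09, -0.18, -0.006], [50, 0, 0]],
    [1, [-0.09, -0.2, -0.006], [56.5, 0, 0]],
    [1, [-0.09, -0.218, -0.006], [63, 0, 0]],
    [1, [-0.09, -0.228, -0.006], [69.5, 0, 0]],
    [1, [-0.09, -0.2315, -0.006], [75.3, 0, 0]],
    [1, [-0.09, -0.2315, -0.006], [75.3, 0, 0]],
    [1, [-0.09, -0.2315, -0.006], [75.3, 0, 0]],
    [1, [-0.09, -0.2315, -0.006], [75.3, 0, 0]]
  ]
}}

```text
time_s: 3.87
tcp_pos: [0.4383, 0.0849, 0.1186]
ee_rot: [[-0.002, 0.996, 0.088], [-0.001, 0.088, -0.996], [-1.0, -0.002, 0.0]]
wrist_force: [0.1, 0.3, -4.1]
finger_gap: 0.0229
```

```bash
python3 -c "
from h import *
go(.44,.087,.0565,5)"
```

```text
shift [0.062, 0.002, -0.0019] turn x 0.07 | at [0.4383, 0.0849, 0.1186] yaw 5.1 F [0.1, 0.3, -4.1] t 3.8667
```

Request:
{"name": "jog_arm", "arguments": {
  "targets": [
    [1, [0.025, 0, 0], [0, 0, 0]],
    [1, [0.05, 0, -0.002], [0, 0, 0]],
    [1, [0.062, 0, -0.002], [0, 0, 0]],
    [1, [0.062, 0, -0.002], [0, 0, 0]],
    [1, [0.062, 0, -0.002], [0, 0, 0]]
  ]
}}

```text
time_s: 4.28
tcp_pos: [0.4383, 0.087, 0.0567]
ee_rot: [[-0.002, 0.996, 0.088], [-0.001, 0.088, -0.996], [-1.0, -0.002, 0.001]]
wrist_force: [1.5, 0.5, -3.2]
finger_gap: 0.0227
```

```bash
python3 -c "
from h import *
go(.44,.087,.0565,5)
a=camera('top')[180:270,285:405];b=camera('side')[190:280,230:370]
cv2.imwrite('pics/p3.png',np.vstack([cv2.resize(a,(400,300),interpolation=2),cv2.resize(b,(400,257),interpolation=2)]))"
```

```text
shift [0.0002, 0.0017, 0.0001] turn x 0.03 | at [0.4383, 0.087, 0.0567] yaw 5.0 F [1.5, 0.5, -3.2] t 4.2833
```

View pics/p3.png

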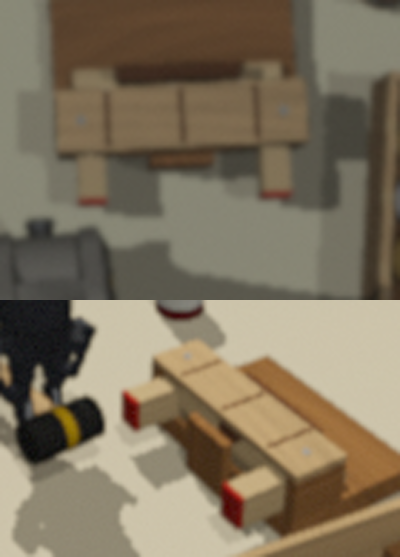

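The top view shows both tips still outstanding and the hand left of them. In the side view the mallet head faces the left red tip with a gap. I'll start the strokes.

Request:
{"name": "jog_arm", "arguments": {
  "targets": [
    [1, [0, 0.012, 0.001], [0, 0, 0]],
    [1, [0, 0.022, 0.0015], [0, 0, 0]],
    [1, [0, 0.03, 0.002], [0, 0, 0]],
    [1, [0, 0.035, 0.0025], [0, 0, 0]],
    [1, [0, 0.038, 0.0025], [0, 0, 0]],
    [1, [0, 0.04, 0.0025], [0, 0, 0]]
  ]
}}

```text
time_s: 4.88
tcp_pos: [0.4782, 0.0881, 0.0573]
ee_rot: [[-0.002, 0.996, 0.086], [0.001, 0.086, -0.996], [-1.0, -0.002, -0.001]]
wrist_force: [-2.3, 1.0, -2.3]
finger_gap: 0.0229
```

Request:
{"name": "jog_arm", "arguments": {
  "targets": [
    [1, [0, 0.003, 0], [0, 0, 0]],
    [1, [0, 0.005, 0], [0, 0, 0]]
  ]
}}

```text
time_s: 5.05
tcp_pos: [0.4833, 0.0886, 0.057]
ee_rot: [[-0.001, 0.996, 0.086], [0.0, 0.086, -0.996], [-1.0, -0.001, -0.001]]
wrist_force: [-3.0, 1.4, -3.5]
finger_gap: 0.0231
```

Request:
{"name": "jog_arm", "arguments": {
  "targets": [
    [1, [0, 0.003, 0], [0, 0, 0]],
    [1, [0, 0.005, 0], [0, 0, 0]]
  ]
}}

```text
time_s: 5.22
tcp_pos: [0.4892, 0.0886, 0.0572]
ee_rot: [[0.0, 0.996, 0.086], [-0.0, 0.086, -0.996], [-1.0, 0.0, 0.0]]
wrist_force: [-1.7, 0.7, -3.5]
finger_gap: 0.0234
```

Request:
{"name": "jog_arm", "arguments": {
  "targets": [
    [1, [0, 0.002, 0], [0, 0, 0]],
    [1, [0, 0.003, 0], [0, 0, 0]]
  ]
}}

```text
time_s: 5.38
tcp_pos: [0.4918, 0.0888, 0.0571]
ee_rot: [[-0.001, 0.996, 0.086], [-0.0, 0.086, -0.996], [-1.0, -0.001, 0.0]]
wrist_force: [-4.0, 0.9, -2.8]
finger_gap: 0.0227
```

Request:
{"name": "jog_arm", "arguments": {
  "targets": [
    [1, [0, 0.002, 0], [0, 0, 0]],
    [1, [0, 0.003, 0], [0, 0, 0]]
  ]
}}

```text
time_s: 5.55
tcp_pos: [0.4923, 0.089, 0.0568]
ee_rot: [[-0.006, 0.996, 0.085], [-0.0, 0.085, -0.996], [-1.0, -0.006, -0.001]]
wrist_force: [-8.0, 1.8, 0.8]
finger_gap: 0.0235
```

```bash
python3 -c "
from h import *
go(.44,.087,.0565,5)
a=camera('top')[180:270,285:405];b=camera('side')[190:280,230:370]
cv2.imwrite('pics/p4.png',np.vstack([cv2.resize(a,(400,300),interpolation=2),cv2.resize(b,(400,257),interpolation=2)]))"
```

```text
shift [0.0006, -0.0523, -0.0025] turn x -0.14 | at [0.4923, 0.089, 0.0568] yaw 4.9 F [-8.0, 1.8, 0.8] t 5.55
```

View pics/p4.png

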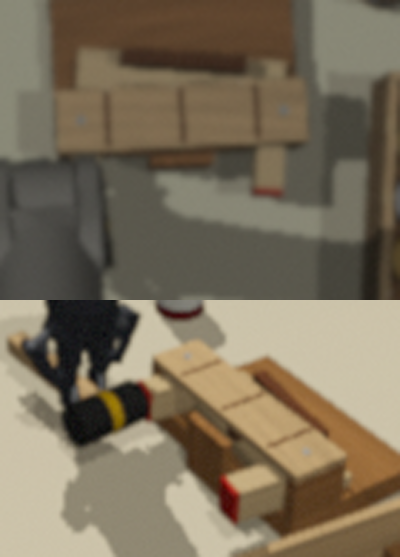

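Left prong is driven in (rail showing, lid turned), and force rises to 8 N: jammed. The right tip is at about (267,190) in the upper picture. Now the right one.

Request:
{"name": "jog_arm", "arguments": {
  "targets": [
    [1, [0, -0.02, 0], [0, 0, 0]],
    [1, [0, -0.045, 0], [0, 0, 0]],
    [1, [0, -0.06, 0.015], [0, 0, 0]],
    [1, [0, -0.065, 0.045], [0, 0, 0]],
    [1, [0, -0.067, 0.08], [0, 0, 0]],
    [1, [0, -0.069, 0.115], [0, 0, 0]],
    [1, [0, -0.069, 0.15], [0, 0, 0]],
    [1, [0, -0.069, 0.178], [0, 0, 0]],
    [1, [0, -0.069, 0.191], [0, 0, 0]],
    [1, [0, -0.069, 0.191], [0, 0, 0]],
    [1, [0, -0.069, 0.191], [0, 0, 0]],
    [1, [0, -0.069, 0.191], [0, 0, 0]]
  ]
}}

```text
time_s: 6.65
tcp_pos: [0.4431, -0.1066, 0.0574]
ee_rot: [[0.001, 0.996, 0.087], [0.0, 0.087, -0.996], [-1.0, 0.001, -0.0]]
wrist_force: [0.7, 0.1, -3.9]
finger_gap: 0.0232
```

Request:
{"name": "jog_arm", "arguments": {
  "targets": [
    [1, [0, 0.012, 0.001], [0, 0, 0]],
    [1, [0, 0.022, 0.0015], [0, 0, 0]],
    [1, [0, 0.029, 0.002], [0, 0, 0]],
    [1, [0, 0.034, 0.0025], [0, 0, 0]],
    [1, [0, 0.038, 0.0025], [0, 0, 0]],
    [1, [0, 0.042, 0.0025], [0, 0, 0]]
  ]
}}

```text
time_s: 7.15
tcp_pos: [0.4833, -0.1062, 0.0569]
ee_rot: [[-0.003, 0.996, 0.086], [-0.0, 0.086, -0.996], [-1.0, -0.003, -0.0]]
wrist_force: [-2.2, -1.6, -1.8]
finger_gap: 0.0231
```

Request:
{"name": "jog_arm", "arguments": {
  "targets": [
    [1, [0, 0.003, 0], [0, 0, 0]],
    [1, [0, 0.005, 0], [0, 0, 0]]
  ]
}}

```text
time_s: 7.32
tcp_pos: [0.4894, -0.1059, 0.057]
ee_rot: [[-0.001, 0.996, 0.085], [-0.0, 0.085, -0.996], [-1.0, -0.001, 0.0]]
wrist_force: [-1.0, -1.6, -4.5]
finger_gap: 0.0227
```

Request:
{"name": "jog_arm", "arguments": {
  "targets": [
    [1, [0, 0.003, 0], [0, 0, 0]],
    [1, [0, 0.006, 0], [0, 0, 0]],
    [1, [0, 0.008, 0], [0, 0, 0]]
  ]
}}

```text
time_s: 7.57
tcp_pos: [0.498, -0.1049, 0.0572]
ee_rot: [[0.0, 0.996, 0.086], [0.0, 0.086, -0.996], [-1.0, 0.0, -0.0]]
wrist_force: [-2.1, -1.0, -3.8]
finger_gap: 0.0232
```

Request:
{"name": "jog_arm", "arguments": {
  "targets": [
    [1, [0, 0.003, 0], [0, 0, 0]],
    [1, [0, 0.005, 0], [0, 0, 0]]
  ]
}}

```text
time_s: 7.73
tcp_pos: [0.5029, -0.1045, 0.0573]
ee_rot: [[0.0, 0.996, 0.086], [-0.0, 0.086, -0.996], [-1.0, 0.0, 0.0]]
wrist_force: [-1.4, -1.9, -4.6]
finger_gap: 0.023
```

Request:
{"name": "jog_arm", "arguments": {
  "targets": [
    [1, [0, 0.003, 0], [0, 0, 0]],
    [1, [0, 0.005, 0], [0, 0, 0]]
  ]
}}

```text
time_s: 7.9
tcp_pos: [0.508, -0.104, 0.0573]
ee_rot: [[0.0, 0.996, 0.086], [-0.0, 0.086, -0.996], [-1.0, 0.0, 0.0]]
wrist_force: [-1.2, -0.9, -5.0]
finger_gap: 0.023
```

Request:
{"name": "jog_arm", "arguments": {
  "targets": [
    [1, [0, 0.002, 0], [0, 0, 0]],
    [1, [0, 0.003, 0], [0, 0, 0]]
  ]
}}

```text
time_s: 8.07
tcp_pos: [0.511, -0.1037, 0.0573]
ee_rot: [[0.0, 0.996, 0.086], [0.0, 0.086, -0.996], [-1.0, 0.0, 0.0]]
wrist_force: [-1.7, -1.2, -3.7]
finger_gap: 0.023
```

Request:
{"name": "jog_arm", "arguments": {
  "targets": [
    [1, [0, 0.002, 0], [0, 0, 0]],
    [1, [0, 0.003, 0], [0, 0, 0]]
  ]
}}

```text
time_s: 8.23
tcp_pos: [0.5138, -0.1036, 0.0574]
ee_rot: [[0.0, 0.996, 0.086], [-0.0, 0.086, -0.996], [-1.0, 0.0, 0.0]]
wrist_force: [-1.6, -1.4, -3.6]
finger_gap: 0.0232
```

```bash
python3 -c "
from h import *
a=camera('top')[160:270,285:405];b=camera('side')[190:280,230:370]
cv2.imwrite('pics/p5.png',np.vstack([cv2.resize(a,(400,367),interpolation=2),cv2.resize(b,(360,231),interpolation=2)[:, :360] if 0 else cv2.resize(b,(400,231),interpolation=2)]))"
```

```text
(no output)
```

View pics/p5.png

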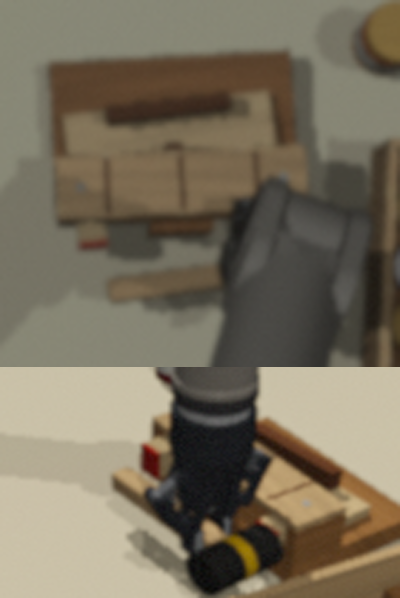

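The rail is well out: its roof-side edge runs from (107,123) to (232,110), with the roof edge at v about 152. I'll compute the clearance.

Run:
```python
from h import *
def P(u,v,z): return ray("top",285+(u+.5)/(400/120)-.5,160+(v+.5)/(367/110)-.5,z)[:2].round(4)
for z in(.068,.042): print(z,P(107,122,z),P(232,109,z))
print("roof",P(56,156,.084),P(304,143,.084),"lefttip",P(93,245,.05))
print("lid front corners",P(63,112,.042),P(268,92,.042))
```

```text
0.068 [0.6585 0.0208] [ 0.6676 -0.0982]
0.042 [0.6621 0.0196] [ 0.6713 -0.1013]
roof [0.6255 0.0705] [ 0.6311 -0.1625] lefttip [0.5432 0.0372]
lid front corners [0.6731 0.0618] [ 0.6869 -0.1367]
```

The middle clears by about 35 mm and the left end by about 31 mm. One more left tap gives margin and straightens the lid.

Request:
{"name": "jog_arm", "arguments": {
  "targets": [
    [1, [0, -0.02, 0], [0, 0, 0]],
    [1, [0, -0.045, 0], [0, 0, 0]],
    [1, [0, -0.056, -0.015], [0, 0, 0]],
    [1, [0, -0.056, -0.045], [0, 0, 0]],
    [1, [0, -0.056, -0.08], [0, 0, 0]],
    [1, [0, -0.054, -0.115], [0, 0, 0]],
    [1, [0, -0.05, -0.15], [0, 0, 0]],
    [1, [0, -0.045, -0.18], [0, 0, 0]],
    [1, [0, -0.042, -0.195], [0, 0, 0]],
    [1, [0, -0.042, -0.195], [0, 0, 0]],
    [1, [0, -0.042, -0.195], [0, 0, 0]],
    [1, [0, -0.042, -0.195], [0, 0, 0]]
  ]
}}

```text
time_s: 9.33
tcp_pos: [0.4554, 0.0869, 0.0576]
ee_rot: [[0.001, 0.996, 0.086], [-0.0, 0.086, -0.996], [-1.0, 0.001, 0.0]]
wrist_force: [0.1, -0.9, -4.3]
finger_gap: 0.0231
```

Request:
{"name": "jog_arm", "arguments": {
  "targets": [
    [1, [0, 0.012, 0.001], [0, 0, 0]],
    [1, [0, 0.024, 0.0015], [0, 0, 0]],
    [1, [0, 0.034, 0.002], [0, 0, 0]],
    [1, [0, 0.04, 0.0025], [0, 0, 0]],
    [1, [0, 0.044, 0.003], [0, 0, 0]],
    [1, [0, 0.048, 0.003], [0, 0, 0]],
    [1, [0, 0.052, 0.003], [0, 0, 0]]
  ]
}}

```text
time_s: 9.92
tcp_pos: [0.5056, 0.0884, 0.0568]
ee_rot: [[-0.003, 0.996, 0.085], [0.0, 0.085, -0.996], [-1.0, -0.003, -0.001]]
wrist_force: [-2.3, 1.1, -3.2]
finger_gap: 0.023
```

Request:
{"name": "jog_arm", "arguments": {
  "targets": [
    [1, [0, 0.003, 0], [0, 0, 0]],
    [1, [0, 0.005, 0], [0, 0, 0]]
  ]
}}

```text
time_s: 10.08
tcp_pos: [0.5121, 0.0892, 0.0571]
ee_rot: [[0.0, 0.996, 0.086], [0.0, 0.086, -0.996], [-1.0, 0.0, -0.0]]
wrist_force: [-2.0, 0.6, -6.0]
finger_gap: 0.0228
```

Request:
{"name": "jog_arm", "arguments": {
  "targets": [
    [1, [0, 0.003, 0], [0, 0, 0]],
    [1, [0, 0.004, 0], [0, 0, 0]]
  ]
}}

```text
time_s: 10.25
tcp_pos: [0.5164, 0.0895, 0.0572]
ee_rot: [[0.0, 0.996, 0.086], [-0.0, 0.086, -0.996], [-1.0, 0.0, 0.0]]
wrist_force: [-1.5, 0.0, -4.1]
finger_gap: 0.0228
```

Request:
{"name": "jog_arm", "arguments": {
  "targets": [
    [1, [0, -0.02, 0], [0, 0, 0]],
    [1, [-0.01, -0.045, 0], [0, 0, 0]],
    [1, [-0.02, -0.06, -0.02], [0, 0, 0]],
    [1, [-0.02, -0.07, -0.05], [0, 0, 0]],
    [1, [-0.02, -0.07, -0.085], [0, 0, 0]],
    [1, [-0.015, -0.07, -0.12], [0, 0, 0]],
    [1, [-0.005, -0.07, -0.15], [0, 0, 0]],
    [1, [0.005, -0.07, -0.175], [0, 0, 0]],
    [1, [0.014, -0.07, -0.187], [0, 0, 0]],
    [1, [0.02, -0.07, -0.187], [0, 0, 0]],
    [1, [0.024, -0.07, -0.187], [0, 0, 0]],
    [1, [0.026, -0.07, -0.187], [0, 0, 0]],
    [1, [0.027, -0.07, -0.187], [0, 0, 0]],
    [1, [0.027, -0.07, -0.187], [0, 0, 0]]
  ]
}}

```text
time_s: 11.42
tcp_pos: [0.4311, 0.2673, 0.0307]
ee_rot: [[0.001, 0.997, 0.082], [-0.001, 0.082, -0.997], [-1.0, 0.0, 0.001]]
wrist_force: [-0.3, -0.6, -4.1]
finger_gap: 0.023
```

Request:
{"name": "jog_arm", "arguments": {
  "targets": [
    [1, [0.001, 0, 0], [0, 0, 0]],
    [1, [0.002, 0, 0], [0, 0, 0]]
  ]
}}

```text
time_s: 11.58
tcp_pos: [0.4313, 0.268, 0.0302]
ee_rot: [[0.001, 0.996, 0.084], [-0.001, 0.084, -0.996], [-1.0, 0.001, 0.001]]
wrist_force: [-5.5, -4.4, 18.2]
finger_gap: 0.0232
```

Request:
{"name": "jog_arm", "arguments": {
  "targets": [
    [1, [-0.001, 0, 0], [0, 0, 0]],
    [0.2, [-0.001, 0, 0], [0, 0, 0]],
    [-0.2, [-0.001, 0, 0], [0, 0, 0]],
    [-0.2, [-0.001, 0, 0], [0, 0, 0]],
    [-0.2, [-0.001, 0, 0], [0, 0, 0]],
    [-0.2, [-0.02, 0, 0], [0, 0, 0]],
    [-0.2, [-0.05, 0, 0], [0, 0, 0]],
    [-0.2, [-0.085, 0, 0], [0, 0, 0]],
    [-0.2, [-0.12, 0, 0], [0, 0, 0]],
    [-0.2, [-0.14, 0, 0], [0, 0, 0]]
  ]
}}

```text
time_s: 12.42
tcp_pos: [0.432, 0.2707, 0.1722]
ee_rot: [[0.005, 0.996, 0.086], [0.004, 0.086, -0.996], [-1.0, 0.005, -0.003]]
wrist_force: [0.1, 0.4, 0.1]
finger_gap: 0.0513
```

Run:
```python
from h import *
snap("top","p6.png",(205,150,405,300),4)
go(.683,-.045,.13,1.3)
```

```text
shift [0.0453, 0.2205, 0.3375] turn x 3.63 | at [0.4339, 0.272, 0.1753] yaw 4.9 F [1.4, 0.8, 1.8] t 12.4667
```

View pics/p6.png

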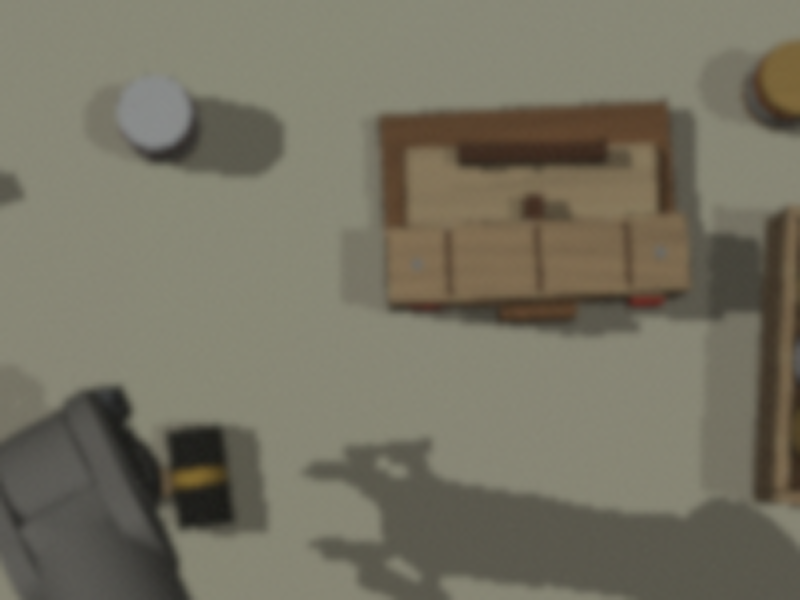

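The mallet lies flat, and the lid is nearly straight. The rail spans (458,155) to (606,150), and the bar peeks out at (535,205).

Run:
```python
from h import *
def P(u,v,z): return ray("top",205+(u+.5)/4-.5,150+(v+.5)/4-.5,z)[:2].round(4)
print("rail outer top",P(458,146,.068),P(606,140,.068),"rail inner",P(458,166,.068),P(606,161,.068))
print("bar",P(535,203,.068)," board corners",P(406,150,.042),P(657,142,.042))
go(.69,-.045,.13,1.3)
```

```text
rail outer top [0.6906 0.0122] [ 0.692  -0.1052] rail inner [0.6746 0.0128] [ 0.6752 -0.1045]
bar [ 0.6433 -0.0471]  board corners [0.6927 0.0529] [ 0.6934 -0.1493]
shift [0.0454, 0.2274, 0.3381] turn x 3.63 | at [0.4339, 0.272, 0.1753] yaw 4.9 F [1.4, 0.8, 1.8] t 12.4667
```

Request:
{"name": "jog_arm", "arguments": {
  "targets": [
    [-0.2, [0, 0.02, 0.03], [0, 0, 0]],
    [-0.2, [0, 0.045, 0.066], [0, 0, 0]],
    [-0.2, [0, 0.07, 0.103], [0, 0, 0]],
    [-0.2, [0, 0.095, 0.14], [0, 0, 0]],
    [-0.2, [0.005, 0.12, 0.175], [1, 0, 0]],
    [-0.2, [0.01, 0.14, 0.21], [2, 0, 0]],
    [-0.2, [0.02, 0.16, 0.245], [3, 0, 0]],
    [-0.2, [0.03, 0.185, 0.28], [3.9, 0, 0]],
    [-0.2, [0.041, 0.207, 0.315], [3.9, 0, 0]],
    [-0.2, [0.041, 0.222, 0.337], [3.9, 0, 0]],
    [-0.2, [0.041, 0.222, 0.337], [3.9, 0, 0]],
    [-0.2, [0.041, 0.222, 0.337], [3.9, 0, 0]],
    [-0.2, [0.041, 0.222, 0.337], [3.9, 0, 0]],
    [-0.2, [0.041, 0.222, 0.337], [3.9, 0, 0]]
  ]
}}

```text
time_s: 13.63
tcp_pos: [0.6801, -0.0445, 0.1272]
ee_rot: [[-0.0, 1.0, 0.02], [0.002, 0.02, -1.0], [-1.0, -0.0, -0.002]]
wrist_force: [0.8, 0.2, -0.2]
finger_gap: 0.0512
```

```bash
python3 -c "
from h import *
go(.683,-.046,.069,1)"
```

```text
shift [0.0582, 0.0029, 0.0017] turn x 0.17 | at [0.6801, -0.0445, 0.1272] yaw 1.2 F [0.8, 0.2, -0.2] t 13.6333
```

Descend and grip the rail, lightly stepping.

Request:
{"name": "jog_arm", "arguments": {
  "targets": [
    [-0.2, [0.015, 0.003, 0.001], [0, 0, 0]],
    [-0.2, [0.035, 0.003, 0.001], [0, 0, 0]],
    [-0.2, [0.05, 0.003, 0.001], [0, 0, 0]],
    [-0.2, [0.057, 0.003, 0.001], [0, 0, 0]],
    [-0.2, [0.057, 0.003, 0.001], [0, 0, 0]],
    [-0.2, [0.057, 0.003, 0.001], [0, 0, 0]]
  ]
}}

```text
time_s: 14.13
tcp_pos: [0.684, -0.046, 0.08]
ee_rot: [[0.004, 1.0, 0.021], [0.003, 0.021, -1.0], [-1.0, 0.004, -0.003]]
wrist_force: [-12.9, 2.5, 37.6]
finger_gap: 0.0511
```

Request:
{"name": "jog_arm", "arguments": {
  "targets": [
    [0.3, [0, 0, 0], [0, 0, 0]],
    [1, [0, 0, 0], [0, 0, 0]],
    [1, [0, 0, 0], [0, 0, 0]],
    [1, [0, 0, 0], [0, 0, 0]],
    [1, [0, 0, 0], [0, 0, 0]],
    [1, [0, 0, 0], [0, 0, 0]]
  ]
}}

```text
time_s: 14.63
tcp_pos: [0.6855, -0.0467, 0.0759]
ee_rot: [[0.007, 1.0, 0.018], [0.001, 0.018, -1.0], [-1.0, 0.007, -0.001]]
wrist_force: [-4.2, 0.7, 19.2]
finger_gap: 0.0145
```

Request:
{"name": "jog_arm", "arguments": {
  "targets": [
    [1, [-0.003, 0, 0], [0, 0, 0]],
    [1, [-0.005, 0, 0], [0, 0, 0]],
    [1, [-0.005, 0, 0], [0, 0, 0]]
  ]
}}

```text
time_s: 14.88
tcp_pos: [0.6842, -0.0463, 0.076]
ee_rot: [[0.003, 1.0, 0.02], [0.001, 0.02, -1.0], [-1.0, 0.003, -0.001]]
wrist_force: [0.6, 1.9, 5.2]
finger_gap: 0.0142
```

```bash
python3 -c "
from h import *
snap('side','p7.png',(260,150,420,270),5)"
```

```text
(no output)
```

View pics/p7.png

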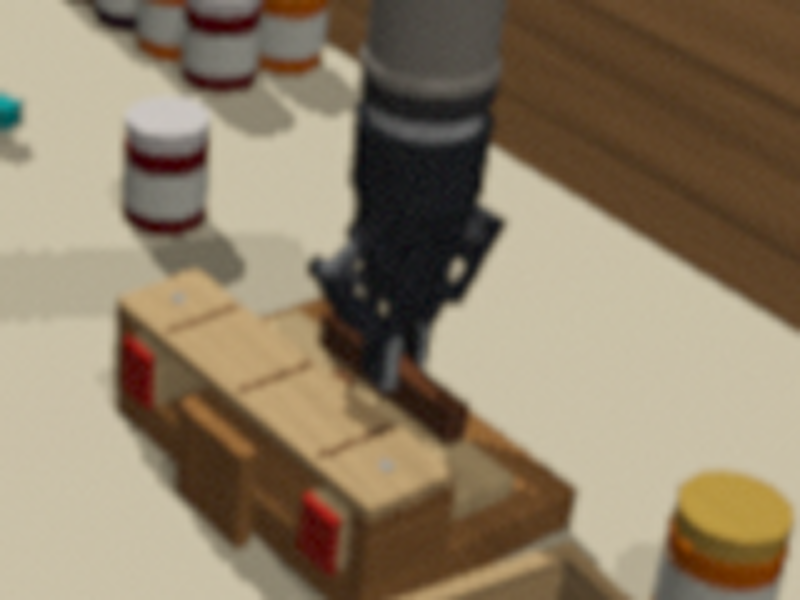

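The rail is gripped between the fingers. The linkage only grazed the roof, and that is now relieved. I'll pull.

Request:
{"name": "jog_arm", "arguments": {
  "targets": [
    [1, [0, 0.003, 0], [0, 0, 0]],
    [1, [0, 0.009, 0], [0, 0, 0]],
    [1, [0, 0.016, 0], [0, 0, 0]],
    [1, [0, 0.023, 0], [0, 0, 0]],
    [1, [0, 0.03, 0], [0, 0, 0]]
  ]
}}

```text
time_s: 15.35
tcp_pos: [0.7073, -0.0477, 0.0761]
ee_rot: [[-0.015, 1.0, 0.018], [0.001, 0.018, -1.0], [-1.0, -0.015, -0.001]]
wrist_force: [-13.6, 0.9, 16.7]
finger_gap: 0.0144
```

Request:
{"name": "jog_arm", "arguments": {
  "targets": [
    [1, [0, 0.007, 0], [0, 0, 0]],
    [1, [0, 0.015, 0], [0, 0, 0]],
    [1, [0, 0.023, 0], [0, 0, 0]],
    [1, [0, 0.03, 0], [0, 0, 0]],
    [1, [0, 0.036, 0], [0, 0, 0]],
    [1, [0, 0.04, 0], [0, 0, 0]],
    [1, [0, 0.04, 0], [0, 0, 0]],
    [1, [0, 0.04, 0], [0, 0, 0]]
  ]
}}

```text
time_s: 16.02
tcp_pos: [0.7494, -0.0475, 0.0754]
ee_rot: [[-0.01, 1.0, 0.018], [-0.001, 0.018, -1.0], [-1.0, -0.01, 0.0]]
wrist_force: [-7.9, -0.7, 11.5]
finger_gap: 0.0143
```

Request:
{"name": "jog_arm", "arguments": {
  "targets": [
    [1, [-0.001, 0.003, 0], [0, 0, 0]],
    [1, [-0.001, 0.006, 0], [0, 0, 0]],
    [1, [-0.001, 0.007, 0], [0, 0, 0]],
    [1, [-0.001, 0.007, 0], [0, 0, 0]]
  ]
}}

```text
time_s: 16.35
tcp_pos: [0.7563, -0.047, 0.0753]
ee_rot: [[-0.01, 1.0, 0.018], [-0.0, 0.018, -1.0], [-1.0, -0.01, -0.0]]
wrist_force: [-7.1, -0.7, 7.1]
finger_gap: 0.0144
```

Request:
{"name": "jog_arm", "arguments": {
  "targets": [
    [0.5, [0, 0, 0], [0, 0, 0]],
    [0.2, [0, 0, 0], [0, 0, 0]],
    [0.2, [0, 0, 0], [0, 0, 0]],
    [0.2, [0, 0, 0], [0, 0, 0]],
    [0.2, [-0.015, 0, 0], [0, 0, 0]],
    [0.2, [-0.04, 0, 0], [0, 0, 0]],
    [0.2, [-0.07, 0, 0], [0, 0, 0]],
    [0.2, [-0.09, -0.02, 0], [0, 0, 0]],
    [0, [-0.1, -0.06, 0], [0, 0, 0]],
    [-0.2, [-0.1, -0.1, 0], [0, 0, 0]],
    [-0.2, [-0.1, -0.14, 0], [0, 0, 0]],
    [-0.2, [-0.1, -0.18, 0], [0, 0, 0]],
    [-0.2, [-0.1, -0.22, 0], [0, 0, 0]],
    [-0.2, [-0.1, -0.22, 0], [0, 0, 0]],
    [-0.2, [-0.1, -0.22, 0], [0, 0, 0]]
  ]
}}

```text
time_s: 17.6
tcp_pos: [0.5366, -0.0504, 0.1754]
ee_rot: [[-0.004, 1.0, 0.016], [0.002, 0.016, -1.0], [-1.0, -0.004, -0.002]]
wrist_force: [0.6, 0.1, 0.5]
finger_gap: 0.0517
```

Run:
```python
from h import *
snap("top","p8.png",(275,140,475,290),4)
go(.70,-.045,.13,91.3)
```

```text
shift [0.0466, 0.1602, -0.0023] turn x -90.29 | at [0.5398, -0.0502, 0.1765] yaw 1.0 F [0.8, -0.2, 1.1] t 17.65
```

View pics/p8.png

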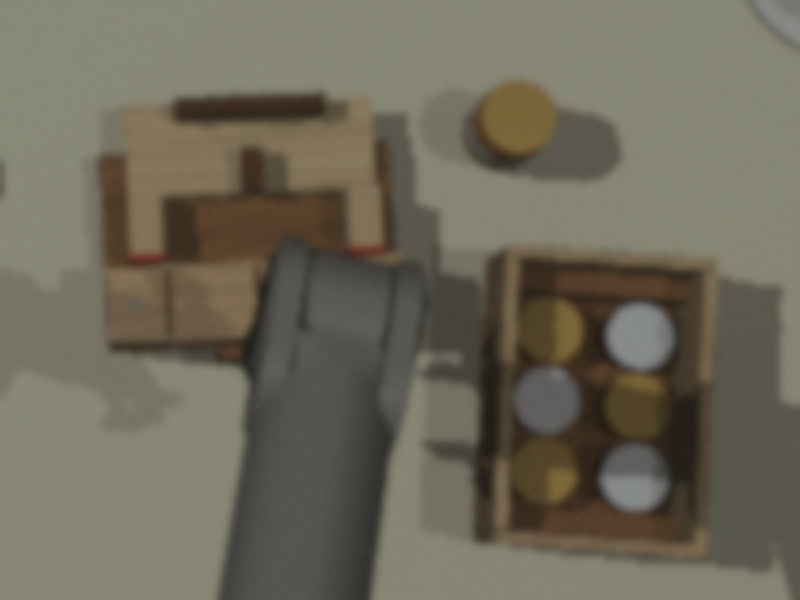

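The lid is in the open. Its bar is at (254,171), and the red ends at (147,259) and (366,252) are past the roof. The crate rim corners are (503,246), (718,261), (705,556) and (494,543).

Run:
```python
from h import *
def P(u,v,z): return ray("top",275+(u+.5)/4-.5,140+(v+.5)/4-.5,z)[:2].round(4)
print("bar top ends",P(253,150,.068),P(255,192,.068),"c",P(254,171,.068))
print("tips",P(147,256,.066),P(366,249,.066),"board front",P(125,106,.042),P(371,99,.042))
c=np.array([P(*p,.092) for p in[(503,246),(718,261),(705,556),(494,543)]]);print(c,c.mean(0))
for i,j in((0,3),(1,2)):
  d=c[i]-c[j];print("crate yaw",np.degrees(np.arctan2(d[1],d[0])))
c=np.array([P(*p,.092) for p in[(520,258),(700,270),(690,544),(510,532)]]);print("inner",c,c.mean(0),np.linalg.norm(c[0]-c[1]),np.linalg.norm(c[0]-c[3]))
```

```text
bar top ends [ 0.7178 -0.0483] [ 0.684  -0.0486] c [ 0.7009 -0.0484]
tips [0.6356 0.0385] [ 0.6363 -0.1347] board front [0.7615 0.0516] [ 0.7614 -0.1475]
[[ 0.6323 -0.2376]
 [ 0.6158 -0.4035]
 [ 0.3892 -0.3795]
 [ 0.4034 -0.2191]] [ 0.510175 -0.309925]
crate yaw -4.620677072720679
crate yaw -6.045857191131445
inner [[ 0.6225 -0.2503]
 [ 0.6092 -0.3892]
 [ 0.3986 -0.3686]
 [ 0.4114 -0.2317]] [ 0.510425 -0.30995 ] 0.1395353001931769 0.21191783785231488
```

Request:
{"name": "jog_arm", "arguments": {
  "targets": [
    [-0.2, [0, 0.01, 0], [-6, 0, 0]],
    [-0.2, [0, 0.025, 0], [-13, 0, 0]],
    [-0.2, [0, 0.04, 0], [-20, 0, 0]],
    [-0.2, [0, 0.055, 0], [-27, 0, 0]],
    [-0.2, [0, 0.07, 0], [-34, 0, 0]],
    [-0.2, [0, 0.085, 0], [-41, 0, 0]],
    [-0.2, [0, 0.1, 0.001], [-48, 0, 0]],
    [-0.2, [0.01, 0.115, 0.001], [-55, 0, 0]],
    [-0.2, [0.02, 0.13, 0.001], [-62, 0, 0]],
    [-0.2, [0.03, 0.145, 0.001], [-69, 0, 0]],
    [-0.2, [0.04, 0.155, 0.001], [-76, 0, 0]],
    [-0.2, [0.045, 0.163, 0.001], [-83, 0, 0]],
    [-0.2, [0.045, 0.168, 0.001], [-89, 0, 0]],
    [-0.2, [0.045, 0.168, 0.001], [-89, 0, 0]],
    [-0.2, [0.045, 0.168, 0.001], [-89, 0, 0]],
    [-0.2, [0.045, 0.168, 0.001], [-89, 0, 0]]
  ]
}}

```text
time_s: 18.98
tcp_pos: [0.7092, -0.0486, 0.1315]
ee_rot: [[0.001, 0.002, 1.0], [-0.0, 1.0, -0.002], [-1.0, -0.0, 0.001]]
wrist_force: [0.9, -0.2, -0.6]
finger_gap: 0.0511
```

```bash
python3 -c "
from h import *
go(.704,-.0484,.069,90.2)"
```

```text
shift [0.0625, 0.0002, -0.0053] turn x -0.3 | at [0.7092, -0.0486, 0.1315] yaw 89.9 F [0.9, -0.2, -0.6] t 18.9833
```

Request:
{"name": "jog_arm", "arguments": {
  "targets": [
    [-0.2, [0.015, 0, -0.003], [0, 0, 0]],
    [-0.2, [0.035, 0, -0.004], [0, 0, 0]],
    [-0.2, [0.05, 0, -0.004], [0, 0, 0]],
    [-0.2, [0.058, 0, -0.004], [0, 0, 0]],
    [-0.2, [0.06, 0, -0.004], [0, 0, 0]],
    [-0.2, [0.06, 0, -0.004], [0, 0, 0]]
  ]
}}

```text
time_s: 19.48
tcp_pos: [0.7043, -0.0485, 0.0712]
ee_rot: [[-0.0, 0.0, 1.0], [-0.0, 1.0, -0.0], [-1.0, -0.0, -0.0]]
wrist_force: [0.0, -0.3, -1.0]
finger_gap: 0.0508
```

Request:
{"name": "jog_arm", "arguments": {
  "targets": [
    [0.3, [0, 0, 0], [0, 0, 0]],
    [1, [0, 0, 0], [0, 0, 0]],
    [1, [0, 0, 0], [0, 0, 0]],
    [1, [0, 0, 0], [0, 0, 0]],
    [1, [0, 0, 0], [0, 0, 0]],
    [1, [0, 0, 0], [0, 0, 0]]
  ]
}}

```text
time_s: 19.98
tcp_pos: [0.7056, -0.0473, 0.0733]
ee_rot: [[0.004, -0.001, 1.0], [0.001, 1.0, 0.001], [-1.0, 0.001, 0.004]]
wrist_force: [-0.4, 2.4, 5.6]
finger_gap: 0.0146
```

Request:
{"name": "jog_arm", "arguments": {
  "targets": [
    [1, [-0.005, 0, 0.002], [0, 0, 0]],
    [1, [-0.015, 0, 0.003], [0, 0, 0]],
    [1, [-0.03, 0, 0.003], [0, 0, 0]],
    [1, [-0.05, 0, 0.003], [0, 0, 0]],
    [1, [-0.075, 0, 0.003], [0, 0, 0]],
    [1, [-0.1, 0, 0.003], [0, 0, 0]],
    [1, [-0.12, 0, 0.003], [0, 0, 0]],
    [1, [-0.13, 0, 0.003], [0, 0, 0]],
    [1, [-0.13, 0, 0.003], [0, 0, 0]]
  ]
}}

```text
time_s: 20.73
tcp_pos: [0.7087, -0.0495, 0.2044]
ee_rot: [[0.005, 0.0, 1.0], [-0.001, 1.0, -0.0], [-1.0, -0.001, 0.005]]
wrist_force: [0.6, 0.1, -3.0]
finger_gap: 0.0146
```

```bash
python3 -c "
from h import *
go(.5099,-.3165,.18,-5.4)"
```

```text
shift [0.0237, -0.2671, -0.1988] turn x 95.38 | at [0.7087, -0.0495, 0.2044] yaw 90.0 F [0.6, 0.1, -3.0] t 20.7333
```

Request:
{"name": "jog_arm", "arguments": {
  "targets": [
    [1, [0, -0.005, -0.01], [4, 0, 0]],
    [1, [0, -0.02, -0.025], [10, 0, 0]],
    [1, [0, -0.04, -0.04], [17, 0, 0]],
    [1, [0, -0.06, -0.055], [24, 0, 0]],
    [1, [0, -0.08, -0.07], [31, 0, 0]],
    [1, [0, -0.1, -0.085], [38, 0, 0]],
    [1, [0, -0.12, -0.1], [45, 0, 0]],
    [1, [0, -0.14, -0.115], [52, 0, 0]],
    [1, [0, -0.16, -0.13], [59, 0, 0]],
    [1, [0, -0.18, -0.145], [66, 0, 0]],
    [1, [0, -0.2, -0.158], [73, 0, 0]],
    [1, [0, -0.22, -0.17], [80, 0, 0]],
    [1, [0, -0.24, -0.182], [87, 0, 0]],
    [1, [0, -0.257, -0.193], [93, 0, 0]],
    [1, [0, -0.267, -0.199], [95.4, 0, 0]],
    [1, [0.01, -0.267, -0.199], [95.4, 0, 0]],
    [1, [0.02, -0.267, -0.199], [95.4, 0, 0]],
    [1, [0.03, -0.267, -0.199], [95.4, 0, 0]],
    [1, [0.03, -0.267, -0.199], [95.4, 0, 0]]
  ]
}}

```text
time_s: 22.32
tcp_pos: [0.5082, -0.3114, 0.1671]
ee_rot: [[-0.005, 0.996, -0.089], [0.006, -0.089, -0.996], [-1.0, -0.006, -0.005]]
wrist_force: [-1.3, 1.0, -5.2]
finger_gap: 0.0147
```

Run:
```python
from h import *
go(.5099,-.3165,.1,-5.4)
a=camera("top")[195:300,360:480];b=camera("side")[220:380,270:440]
cv2.imwrite('pics/p9.png',np.hstack([cv2.resize(a,(400,350),interpolation=2),cv2.resize(b,(372,350),interpolation=2)]))
```

```text
shift [0.067, 0.0026, 0.0053] turn x 0.29 | at [0.5082, -0.3114, 0.1671] yaw -5.1 F [-1.3, 1.0, -5.2] t 22.3167
```

View pics/p9.png

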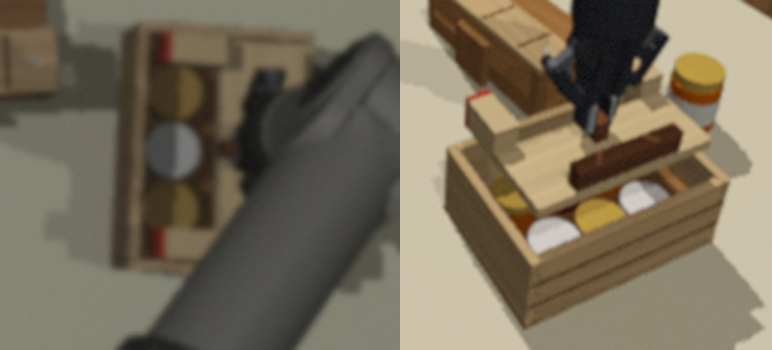

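The lid hangs level above the crate. Red faces run from u=154 to u=170, at v=48 and v=241 in the top half. I'll check the bar offset in the hand.

Run:
```python
from h import *
def P(u,v,z): return ray("top",360+(u+.5)/(400/120)-.5,195+(v+.5)/(350/105)-.5,z)[:2]
s=r.read_state();p=s["tcp_pos"];R=s["ee_rot"];z=R[:,2];y=R[:,1]
print(p,np.degrees(np.arctan2(y[1],y[0])))
for zz,u1,u2 in((.160,171,169),(.124,155,154)):
    a=P(u1,48,zz);b=P(u2,241,zz);m=(a+b)/2
    print(zz,a.round(4),b.round(4),"dist behind tcp",round(float((m-p[:2])@z[:2]),4),"lat",round(float((m-p[:2])@y[:2]),4),"lid-y dir",np.degrees(np.arctan2(*(a-b)[::-1])).round(2), np.linalg.norm(a-b).round(3))
go(.5099,-.3165,.1,-5.4)
```

```text
[ 0.508998   -0.31325787  0.16974961] -5.168611872986183
0.16 [ 0.5991 -0.2538] [ 0.428  -0.2429] dist behind tcp -0.065 lat -0.0013 lid-y dir -3.62 0.171
0.124 [ 0.6035 -0.2473] [ 0.4284 -0.2373] dist behind tcp -0.0713 lat 0.0005 lid-y dir -3.27 0.175
shift [0.0697, 0.0013, 0.0033] turn x 0.23 | at [0.509, -0.3133, 0.1697] yaw -5.2 F [-0.4, -0.1, -3.1] t 22.4167
```

Request:
{"name": "jog_arm", "arguments": {
  "targets": [
    [1, [0.008, 0, 0], [0, 0, 0]],
    [1, [0.015, 0, 0], [0, 0, 0]],
    [1, [0.015, 0, 0], [0, 0, 0]],
    [1, [0.015, 0, 0], [0, 0, 0]]
  ]
}}

```text
time_s: 22.75
tcp_pos: [0.5081, -0.3151, 0.1556]
ee_rot: [[-0.001, 0.996, -0.094], [0.001, -0.094, -0.996], [-1.0, -0.001, -0.001]]
wrist_force: [1.0, 0.0, -3.5]
finger_gap: 0.0147
```

```bash
python3 -c "
from h import *
go(.51,-.3145,.0935,-5.2)"
```

```text
shift [0.0621, 0.0019, -0.0008] turn x -0.17 | at [0.5081, -0.3151, 0.1556] yaw -5.4 F [1.0, 0.0, -3.5] t 22.75
```

Request:
{"name": "jog_arm", "arguments": {
  "targets": [
    [1, [0.005, 0.002, -0.001], [0, 0, 0]],
    [1, [0.01, 0.002, -0.001], [0, 0, 0]],
    [1, [0.016, 0.002, -0.001], [0, 0, 0]],
    [1, [0.022, 0.002, -0.001], [0, 0, 0]],
    [1, [0.027, 0.002, -0.001], [0, 0, 0]]
  ]
}}

```text
time_s: 23.17
tcp_pos: [0.5102, -0.3146, 0.1283]
ee_rot: [[-0.001, 0.996, -0.094], [0.001, -0.094, -0.996], [-1.0, -0.001, -0.0]]
wrist_force: [-0.5, -0.0, -4.9]
finger_gap: 0.0144
```

Request:
{"name": "jog_arm", "arguments": {
  "targets": [
    [1, [0.006, 0, 0], [0, 0, 0]],
    [1, [0.012, 0, 0], [0, 0, 0]],
    [1, [0.017, 0, 0], [0, 0, 0]],
    [1, [0.02, 0, 0], [0, 0, 0]]
  ]
}}

```text
time_s: 23.5
tcp_pos: [0.5101, -0.3145, 0.1083]
ee_rot: [[-0.001, 0.996, -0.094], [0.001, -0.094, -0.996], [-1.0, -0.001, -0.001]]
wrist_force: [-0.2, 0.1, -4.3]
finger_gap: 0.0144
```

Inside the walls with no contact. Last 15 mm.

Request:
{"name": "jog_arm", "arguments": {
  "targets": [
    [1, [0.005, 0, 0], [0, 0, 0]],
    [1, [0.009, 0, 0], [0, 0, 0]],
    [1, [0.012, 0, 0], [0, 0, 0]],
    [1, [0.013, 0, 0], [0, 0, 0]]
  ]
}}

```text
time_s: 23.83
tcp_pos: [0.5103, -0.3146, 0.0957]
ee_rot: [[-0.001, 0.996, -0.094], [0.001, -0.094, -0.996], [-1.0, -0.001, -0.0]]
wrist_force: [-0.6, 0.1, -2.1]
finger_gap: 0.0143
```

Request:
{"name": "jog_arm", "arguments": {
  "targets": [
    [1, [0.001, 0, 0], [0, 0, 0]],
    [1, [0.002, 0, 0], [0, 0, 0]]
  ]
}}

```text
time_s: 24.0
tcp_pos: [0.5107, -0.3149, 0.0944]
ee_rot: [[0.0, 0.996, -0.094], [-0.0, -0.094, -0.996], [-1.0, 0.0, 0.0]]
wrist_force: [0.5, -1.1, -3.5]
finger_gap: 0.0143
```

Request:
{"name": "jog_arm", "arguments": {
  "targets": [
    [1, [0.001, 0, 0], [0, 0, 0]],
    [1, [0.002, 0, 0], [0, 0, 0]]
  ]
}}

```text
time_s: 24.17
tcp_pos: [0.5107, -0.3149, 0.0933]
ee_rot: [[0.001, 0.996, -0.094], [0.0, -0.094, -0.996], [-1.0, 0.001, -0.0]]
wrist_force: [-2.4, 2.2, 6.1]
finger_gap: 0.0143
```

Request:
{"name": "jog_arm", "arguments": {
  "targets": [
    [0.6, [0, 0, 0], [0, 0, 0]],
    [0.2, [0, 0, 0], [0, 0, 0]],
    [0.2, [0, 0, 0], [0, 0, 0]],
    [0.2, [0, 0, 0], [0, 0, 0]],
    [0.2, [-0.01, 0, 0], [0, 0, 0]],
    [0.2, [-0.03, 0, 0], [0, 0, 0]],
    [0.2, [-0.06, 0, 0], [0, 0, 0]],
    [0.2, [-0.1, 0, 0], [0, 0, 0]],
    [0.2, [-0.14, 0, -0.02], [0, 0, 0]],
    [0.2, [-0.16, -0.02, -0.06], [0, 0, 0]],
    [0.2, [-0.16, -0.04, -0.1], [0, 0, 0]],
    [0.2, [-0.16, -0.06, -0.14], [0, 0, 0]],
    [0.2, [-0.16, -0.08, -0.18], [0, 0, 0]],
    [0.2, [-0.16, -0.1, -0.22], [0, 0, 0]],
    [0.2, [-0.16, -0.1, -0.26], [0, 0, 0]],
    [0.2, [-0.16, -0.1, -0.29], [0, 0, 0]],
    [0.2, [-0.16, -0.1, -0.3], [0, 0, 0]],
    [0.2, [-0.16, -0.1, -0.3], [0, 0, 0]],
    [0.2, [-0.16, -0.1, -0.3], [0, 0, 0]]
  ]
}}

```text
time_s: 25.75
tcp_pos: [0.4392, -0.0063, 0.2531]
ee_rot: [[0.001, 0.996, -0.091], [-0.0, -0.091, -0.996], [-1.0, 0.001, 0.0]]
wrist_force: [-1.3, -1.3, -0.5]
finger_gap: 0.0342
```

Run:
```python
from h import *
a=camera("top")[140:300,205:480];b=camera("side")[150:380,200:440]
cv2.imwrite('pics/p10.png',np.vstack([cv2.resize(a,(516,300),interpolation=2),np.hstack([cv2.resize(b,(313,300),interpolation=2),np.zeros((300,203,3),np.uint8)])]))
```

```text
(no output)
```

View pics/p10.png

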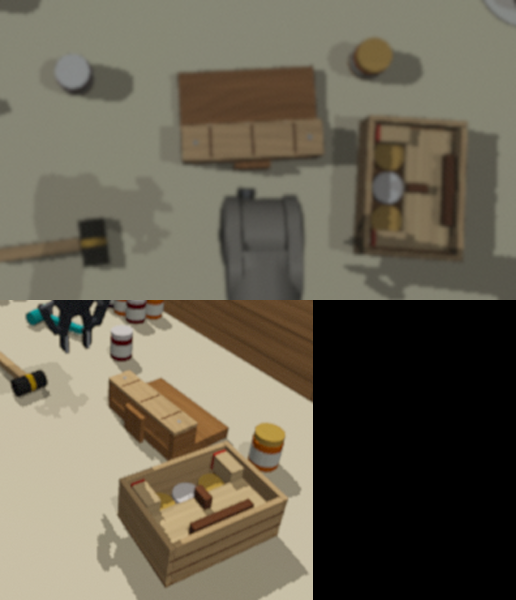

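The lid lies flat inside the crate, with its rail at (448,190) and bar at (415,187). The jars are standing at (73,72) and (374,55), and the mallet is on the table at (93,242).

```bash
python3 -c "
from h import *
print(hand_in())"
```

```text
the job is handed in; nothing more can be done
None
```

The job is done and handed in at about 26 s of the allowed 72 s. The interface gives no verdict.

- **Freeing the lid:** I tapped the prongs left, right, left with the mallet. The rail ended about 48 mm clear of the roof. The highest force I read while tapping was about 8 N.
- **Moving the lid:** I laid the mallet on the table and pulled the lid out by its rail until the prongs had left the roof. I let it lie, took it again by the bar and lowered it into the crate. It met no wall, and seated at the expected height with about 6 N of contact.
- **Last check:** the final top and side pictures show the lid flat inside the crate and the mallet on the table. Both jars are upright, and the open gripper is well clear of everything.

Three things did not go perfectly:

- **Touching the step:** on the first descent to the rail, part of the gripper pressed on something with about 38 N, most likely the step's roof. That is close to the 40 N limit. I only read the force at the end of each move, so a higher peak in between is possible.
- **Mallet:** it was set down with about 18 N.
- **Lid position in the grip:** the estimates disagreed by a few millimetres, so I aimed for the middle; it went in with nothing touching.

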